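Clip the sample carrier into the spark stand

TASK

Take the steel sample carrier (the plate with two ears and a block on top) from the rubber mat and fit it in the bracket on the spark stand: feel its two ears into the spring-clip slots and press it down gently, without forcing it, until it is fully home and flat on the bracket's floor, then let go. Leave everything else where it is.

Things in the scene. Friction and masses are not known exactly. Their poses are not given: they have to be found in the camera images.
- carrier_mid (a point): Sample carrier, bare steel, lying on the black mat: plate 56 (x) by 92 (y) by 8 mm, an ear mid-way on each y end, and a dark steel block 30 (x) by 40 (y) by 36 mm high fixed centrally on top, the handle, gripped from above across x. 44 mm high in all, 0.4 to 0.6 kg. Point: on its centre line, 22 mm above its underside; z up. Same after a half turn.
- carrier_ear (a point): End of the carrier's +y ear, 60 mm from the carrier's centre line, half-way up the plate (4 mm). Each ear is 16 mm wide (x), sticks out 14 mm (y), 8 mm thick; 120 mm over both.
- seat (a point): Zero mark of the cross rail under the aluminium clip bracket, at the height of the bracket's flat floor, 70 mm above the bench; z up. Carrier x, y go along this x, y (either way round). The bracket is clamped on the rail where last set: its middle is 7 to 43 mm from here TOWARDS +X, not in any reading, to be seen or felt; in y it is true. Home: carrier_mid is 22 mm above this height.
- slot_left (a point): The line of the +y slot at the zero mark: 56 mm from seat in y, 25 mm above the floor (the slot itself is 7 to 43 mm towards +x, see seat). Slots open upward and inward; ears have 2.5 mm of play each way in y. On a slot's two x sides are posts, 24 mm wide, tops 24 mm above the floor, faced with spring clips whose flared tops are 22 mm apart in x.
- slot_right (a point): The same for the -y slot. In both, the clips slope in to round bulges 10.5 mm above the floor, 11 mm apart; each springs back 3 mm. Ears enter the mouths up to 3 mm off centre, but pass the bulges freely only within about 1 mm of the true middle; else they wedge. Centred, the push down is about 5 to 15 N just above the bulges and less after them, then the clips snap over the ears' tops.
- stand: Spark stand: dark blue block 180 (x) by 240 (y) by 60 mm high, fixed on the bench; origin at the centre of its underside. The clip bracket, 80 (x) by 144 (y) mm, is on its top.
- disc_a_center (a point): Bystander: steel disc sample, 38 mm across, 14 mm high, on the mat; its centre.
- disc_b_center (a point): Bystander: dark steel disc sample, 44 mm across, 18 mm high, on the mat; its centre.
- disc_c_center (a point): Bystander: steel disc sample, 32 mm across, 12 mm high, on a corner of the stand's top; its centre.
- bare_block: Bystander: loose dark steel block 34 by 42 by 30 mm with no plate or ears; origin under its centre.
- ring: Bystander: brass ring, 48 mm across, 12 mm high; origin under its centre.
- driver: Bystander: screwdriver lying on the bench; origin below its middle.
- bottle: Bystander: white bottle 60 mm across, 150 mm high, standing; origin under its centre.
There are look-alikes about, which are no part of the job. Leave any blue look-alike of the part that bears carrier_mid alone.

How it is judged (in metres and radians):
On the way, in this order (a step that is already met when the one before it is completed fails the run):
1. the carrier is lifted clear of the mat (height (world z) of carrier_mid above 0.07 m), for 0.2 s.
2. both ears are down in the slots, below their flared mouths (x of carrier_mid in the frame of seat between 0.002 and 0.048 m and y of carrier_mid in the frame of seat between -0.006 and 0.006 m and angle between the x axis of carrier_mid and the x axis of seat, either way round below 0.06 rad and z of carrier_mid in the frame of seat below 0.042 m and angle between carrier_mid's own z axis and vertical below 0.1 rad), for 0.05 s.
At the end, for the whole second after the job is handed in: The carrier rests in the bracket with both ears in their slots: underside within 1.5 mm of the floor, level within 0.03 rad, in line within 0.06 rad (either way round), middle 2 to 48 mm to +x of the seat point and within 6 mm of it in y; bystanders not displaced by over 20 mm (x of carrier_mid in the frame of seat between 0.002 and 0.048 m and y of carrier_mid in the frame of seat between -0.006 and 0.006 m and angle between the x axis of carrier_mid and the x axis of seat, either way round below 0.06 rad and z of carrier_mid in the frame of seat between 0.019 and 0.0235 m and angle between carrier_mid's own z axis and vertical below 0.03 rad and linear speed of carrier below 0.01 m/s); the robot touches nothing.
It fails at once if the carrier was forced: more than 40 N between it and the stand with its bracket and clips (contact force between carrier and stand above 40 N).
It fails at once if a bystander was displaced by more than 20 mm (distance of any of disc_a_center, disc_b_center, disc_c_center, bare_block, ring, driver, bottle from where it was at the start of the episode above 0.02 m).
It also fails if it takes over 72 s, if anything falls off the work surface, if the arm or the gripper's body presses on something with over 40 N, if the wrist force passes 120 N, or if a joint passes its speed limit or range.

ROBOT

A 7-joint arm with a two-finger parallel gripper is mounted at the origin on the work surface. World frame = base frame: x ahead of the robot, y to its left, z up, the work surface at z = 0. Lengths are in mm, angles in rad, forces in N, time in s.
With the tool pointing down it reaches from about 425 to 825 mm from the base axis. Payload 3.6 kg.
Tool frame: the origin (TCP) lies midway between the tips of the shut fingers; the grasp point (between the pads) lies 19 mm behind it; x points along the fingers, y is the direction in which the jaws open and shut, and the axes are right-handed (so a half turn about x gives the same grasp; the last joint's range is limited). The gripper opens to 93 mm and grips with 3 to 60 N. Pads are 15 mm wide; open, the fingers measure 128 mm over their backs; the gripper's body (75 mm by 188 mm) begins 65 mm behind the grasp point.
Start: joints at [1.097, 0.615, -0.013, 1.423, 0.008, 1.103, -0.04], TCP at [281.446, -585.875, 218.64] pointing down, gripper open.
Joint ranges: [-3.12, 3.12], [-0.3, 2.06], [-1.34, 1.32], [0.26, 2.42], [-1.36, 4.5], [0.01, 1.98], [-2.84, 2.84]. Speed limits (rad/s): [2.79, 2.79, 3.14, 3.14, 3.14, 3.14, 3.14].

INTERFACE

Orientations are given as a rotation vector (axis times angle).
In Python, from workcell import r gives the robot as it stands.
- The arm moves only by the tool jog_arm, never from a script. Its argument "series" is a list of rows, each a list of 7 numbers: the closure in counts, from 0 (fully open) to 255 (shut), then the shift along the tool's x, y, z in m, then the turn, a rotation vector about the tool's x, y, z in degrees. A call has 1 to 10 rows; each row is the pose to reach, as a shift and turn from the pose measured when the call began, along the tool's axes at that moment; what a row does not reach only later rows make up. A row lasts 1/10 s, in which the tool goes at most 50 mm and 8.59 degrees, less where a joint would pass 70% of its speed; a pose out of reach is approached as far as the arm can. A call with a gripper value outside its range is refused whole. The fingers move at their own pace and stop on an object; the grip force is fixed at half the most. Time passes only in rows, so rows that repeat a pose let the fingers close. It gives the time, the measured TCP pose, the force and the opening at its end, in the units of the state.
- r.get_obs(): the state, without advancing time (a new reading comes with each control period).
- r.get_image(name): name is "side" or "top" or "wrist"; returns a dict with "pixels" (480x640x3 uint8, red, green, blue), "fovy" (degrees; the focal length in pixels is half the picture's height over the tangent of half this angle, whatever the lens; pixels are square), "cx", "cy" (the principal point, pixels), "k1" (the pictures are not rectified: a ray, as slopes to the right and down, at radius r is drawn at 1 + k1 r^2 times it, then the intrinsics apply), "eye" and "attitude" of the camera in the world; the wrist camera has in their place "T_tool_cam" (4x4, takes a point from camera to tool coordinates, whose origin is the TCP and whose axes are the tool frame's). Camera axes: x right, y down, z forward; pixel columns grow to the right and rows downward; lengths in mm; the calibration is good to about 2 mm. A picture is of the moment at which its call begins: read the wrist's pose just before it. There is no depth.
- r.hand_in(): hands the job in, once; it reports no verdict.
Trained networks look in a picture, given as the dict that the camera call returned (one of the last four; its "shot" number tells which), for a name from the list of things; names that differ only in an ending like _2 or _b are one class to them, and where a whole thing is asked for, a point or a joint stands for the part that bears it (a point fixed in the world has none). Each returns a list of dicts, best first, with "confidence" (0 to 1); they miss things now and then, are a little off and sometimes report something else, mostly with a low value. They report only what shows in the picture. A call takes as long as a camera call. They do not tell look-alikes from the thing itself.
- r.search_frame(thing, picture): "location" ([row, column] in pixels, amid what is visible of it).
- r.trace(thing, picture): "region" (480x640 bool, what is visible of it) and "location" ([row, column] in pixels, amid what is visible of it).
The state is a dict: "time_s": time; "joint_pos": joint angles; "qd": joint speeds; "tau": joint torques, N m; "tcp_pos": TCP position; "tcp_rot": TCP orientation; "wrist_force": force on the tool from outside, world axes, zero at the start; "wrist_torque": the same for the moment, N m; "gripper_width": finger opening in mm.
Only numpy, scipy, OpenCV 4.12 (cv2) and the standard library are available. Lean on these libraries where they do the work, as an engineer would, in place of code of your own. Each camera call takes 0.05 s, during which the arm holds its last target.

## Working session

There is one attempt and no reset: what is moved stays moved. The work goes in short steps, Python scripts to look and compute and a tool call to move; the robot and the scene stay as the last step left them, time stands still between calls to the robot, and variables do not carry over. Pictures are saved under pics/ and viewed, and the job is handed in when it is done.

Besides the shell and the picture viewer there is one more tool, called after "Call:" by a JSON object that holds its "fn" and its "kwargs". jog_arm: Moves the arm, as the interface text tells. Its arguments: {"type":"object","properties":{"series":{"type":"array","items":{"type":"array","items":{"type":"number"}}}},"required":["series"]}

```bash
ls; mkdir -p pics; cat > h.py <<'E'
import numpy as np, cv2
from scipy.spatial.transform import Rotation as R
from workcell import r
def save(im,n): cv2.imwrite('pics/'+n,im['pixels'][:,:,::-1])
def cam(im,obs=None):
    f=240/np.tan(np.radians(im['fovy'])/2)
    if 'eye' in im:
        a=np.array(im['attitude'],float)
        M=R.from_rotvec(a).as_matrix() if a.size==3 else a.reshape(3,3)
        return f,M,np.array(im['eye'],float)
    T=np.array(im['T_tool_cam']); W=R.from_rotvec(obs['tcp_rot']).as_matrix()
    return f,W@T[:3,:3],W@T[:3,3]+np.array(obs['tcp_pos'])
def ray(im,rc,obs=None):
    f,M,e=cam(im,obs)
    d=np.array([(rc[1]-im['cx'])/f,(rc[0]-im['cy'])/f]); u=d.copy()
    for _ in range(30): u=d/(1+im['k1']*(u@u))
    return e,M@np.array([u[0],u[1],1])
def atz(im,rc,z,obs=None):
    e,d=ray(im,rc,obs); return e+d*(z-e[2])/d[2]
def proj(im,p,obs=None):
    f,M,e=cam(im,obs); c=M.T@(np.array(p,float)-e); u=c[:2]/c[2]
    u=u*(1+im['k1']*(u@u)); return np.array([u[1]*f+im['cy'],u[0]*f+im['cx']])
E
python3 - <<'E'
from h import *
np.set_printoptions(precision=2,suppress=True)
o=r.get_obs();print(o)
for n in ['side','top','wrist']:
    im=r.get_image(n);save(im,n+'0.png');print(n,{k:v for k,v in im.items() if k!='pixels'})
    for t in ['carrier_mid','carrier_ear','seat','slot_left','slot_right','stand','bare_block','disc_a_center','ring','driver','bottle']:
        for d in r.search_frame(t,im)[:4]:
            print(t,d['confidence'],d['location'])
E
```

```text
pics
{'time_s': 0.0, 'joint_pos': array([ 1.1 ,  0.62, -0.01,  1.42,  0.01,  1.1 , -0.04]), 'qd': array([ 0., -0.,  0.,  0., -0.,  0.,  0.]), 'tau': array([  0.  , -45.89,   0.21, -16.57,  -0.06,   0.02,   0.  ]), 'tcp_pos': array([ 281.09, -585.19,  217.49]), 'tcp_rot': array([ 1.97,  0.45, -1.97]), 'wrist_force': array([0.75, 0.09, 0.8 ]), 'wrist_torque': array([ 0.  , -0.03, -0.01]), 'gripper_width': 93.0947180907707}
side {'fovy': 49.15907089894176, 'cx': 321.8523783498219, 'cy': 236.37703530939652, 'k1': 0.043969543331907814, 'eye': array([ 22.44, 686.8 , 729.65]), 'attitude': array([-0.77,  2.45, -1.26]), 'shot': 1}
carrier_mid 0.83 [457.8, 301.8]
carrier_mid 0.65 [353.1, 259.8]
carrier_ear 0.93 [386.3, 355.4]
carrier_ear 0.86 [457.4, 300.4]
carrier_ear 0.55 [355.5, 257.5]
seat 0.64 [237.6, 337.4]
slot_left 0.82 [240.6, 338.9]
slot_left 0.15 [237.8, 294.0]
slot_right 0.97 [241.5, 338.9]
stand 0.6 [236.1, 335.7]
bare_block 0.71 [264.9, 191.7]
bare_block 0.36 [238.1, 339.6]
disc_a_center 0.72 [396.1, 240.7]
ring 0.64 [324.1, 140.3]
driver 0.57 [216.9, 449.8]
bottle 0.85 [171.8, 3
[... 461 characters left out ...]
.64 [243.1, 379.0]
slot_left 0.72 [247.2, 379.4]
slot_right 0.97 [246.9, 378.7]
stand 0.68 [244.9, 377.5]
bare_block 0.82 [158.8, 255.9]
bare_block 0.29 [292.3, 169.3]
disc_a_center 0.59 [293.1, 169.8]
ring 0.62 [167.1, 184.5]
ring 0.31 [248.7, 379.4]
ring 0.31 [244.2, 168.0]
driver 0.74 [328.1, 488.8]
bottle 0.62 [227.2, 505.2]
wrist {'fovy': 65.02405165801478, 'cx': 316.3865866664229, 'cy': 236.7746568931786, 'k1': -0.02630722789697936, 'T_tool_cam': array([[   0.  ,   -0.28,    0.96, -166.43],
       [   1.  ,   -0.  ,   -0.  ,    0.38],
       [   0.  ,    0.96,    0.28,  -78.5 ],
       [   0.  ,    0.  ,    0.  ,    1.  ]]), 'shot': 3}
stand 0.54 [35.7, 170.0]
driver 0.61 [37.7, 168.4]
```

View pics/side0.png

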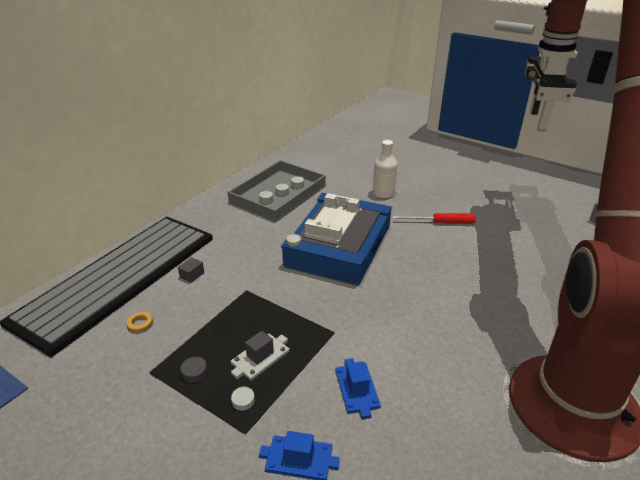

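View pics/top0.png

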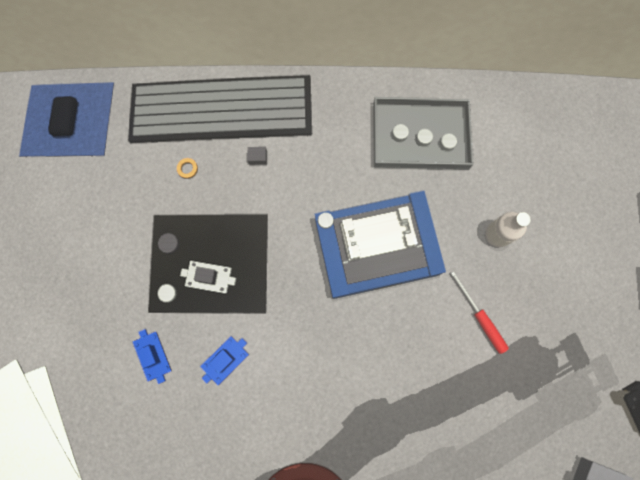

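View pics/wrist0.png

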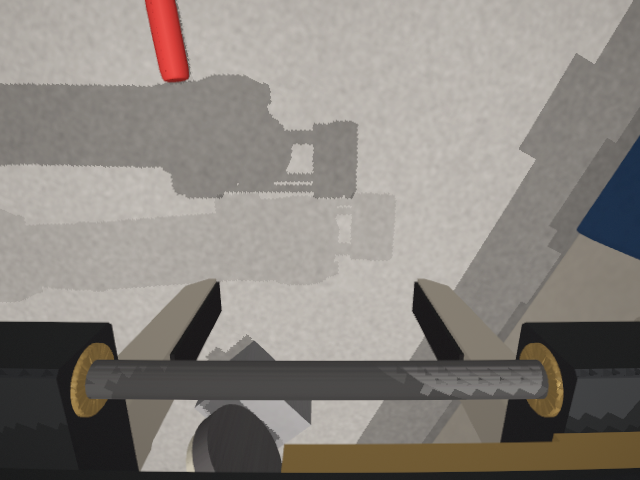

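The steel carrier shows at about (277,208) in top and (353,260) in side. The two blue ones near the bottom are look-alikes. The bracket is on the stand at about (235,379) in top. Next I'll zoom in and measure.

```bash
python3 - <<'E'
from h import *
np.set_printoptions(precision=1,suppress=True)
im=r.get_image('top')
p=im['pixels'][:,:,::-1]
a=cv2.resize(p[245:310,165:250],None,fx=7,fy=7,interpolation=cv2.INTER_CUBIC)
b=cv2.resize(p[185:305,305:450],None,fx=5,fy=5,interpolation=cv2.INTER_CUBIC)
cv2.imwrite('pics/a.png',a);cv2.imwrite('pics/b.png',b)
im2=r.get_image('side')
q=im2['pixels'][:,:,::-1]
cv2.imwrite('pics/c.png',cv2.resize(q[180:285,275:400],None,fx=5,fy=5,interpolation=cv2.INTER_CUBIC))
for t in ['carrier_mid','carrier_ear','stand','seat']:
  for I in (im,im2):
    for d in r.trace(t,I)[:2]:
        m=d['region'].astype(np.uint8); rc=cv2.minAreaRect(cv2.findNonZero(m)); bx=cv2.boxPoints(rc)
        print(t,I['shot'],d['confidence'],d['location'],m.sum(),rc)
        for z in (0,8,60): print(z,[atz(I,(v,u),z)[:2] for u,v in bx], atz(I,(rc[0][1],rc[0][0]),z))
E
```

```text
carrier_mid 4 0.96 [275.6, 207.1] 1215 ((207.7162322998047, 276.70269775390625), (54.909263610839844, 26.468236923217773), 9.462322235107422)
0 [array([463.2, 287.9]), array([521.4, 282. ]), array([503.7, 159.9]), array([446.3, 166.7])] [483.5 223.7   0. ]
8 [array([462.5, 285.5]), array([520.2, 279.7]), array([502.6, 158.4]), array([445.7, 165.2])] [482.6 221.8   8. ]
60 [array([457.6, 269.7]), array([512.5, 264.2]), array([495.8, 148.8]), array([441.6, 155.3])] [476.7 209.1  60. ]
carrier_mid 4 0.94 [360.9, 222.5] 1337 ((223.22271728515625, 360.68658447265625), (27.658729553222656, 57.31120681762695), 43.53120422363281)
0 [array([278.2, 243.8]), array([368.6, 162.4]), array([329.4, 117.5]), array([239.8, 198.6])] [303.9 180.5   0. ]
8 [array([278.8, 241.7]), array([368.6, 160.9]), array([329.6, 116.4]), array([240.7, 196.9])] [304.4 178.9   8. ]
60 [array([282.9, 228.1]), array([368.3, 151.2]), array([331.2, 108.9]), array([246.6, 185.5])] [307.2 168.4  60. ]
carrier_mid 5 0.81 [388.2, 359.4] 1802 ((356.8500061035156, 388.5500183105469), (63.56178283691406, 34.785057067871094), 71.
[... 4557 characters left out ...]
 array([ 603.8, -503.5]), array([ 547.6, -408. ])] [ 603.2 -439.7    8. ]
60 [array([ 591. , -360.3]), array([ 645.8, -451.3]), array([ 592. , -480.8]), array([ 538.5, -389.9])] [ 591.5 -420.1   60. ]
seat 5 0.56 [236.1, 338.6] 6548 ((334.76470947265625, 235.94117736816406), (99.43961334228516, 83.9173355102539), 14.03624439239502)
0 [array([628.8,  -7.3]), array([ 811.1, -324.3]), array([ 529.3, -366.2]), array([411.2, -59.4])] [ 582.9 -173.1    0. ]
8 [array([622.2,   0.3]), array([ 802.5, -313.3]), array([ 523.8, -354.7]), array([407. , -51.2])] [ 576.7 -163.7    8. ]
60 [array([579. ,  49.8]), array([ 746.3, -241.2]), array([ 487.6, -279.6]), array([379.2,   2. ])] [ 536.8 -102.4   60. ]
```

View pics/a.png

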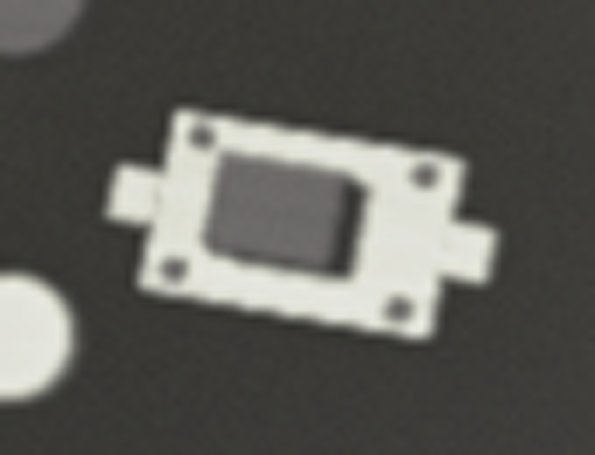

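View pics/b.png

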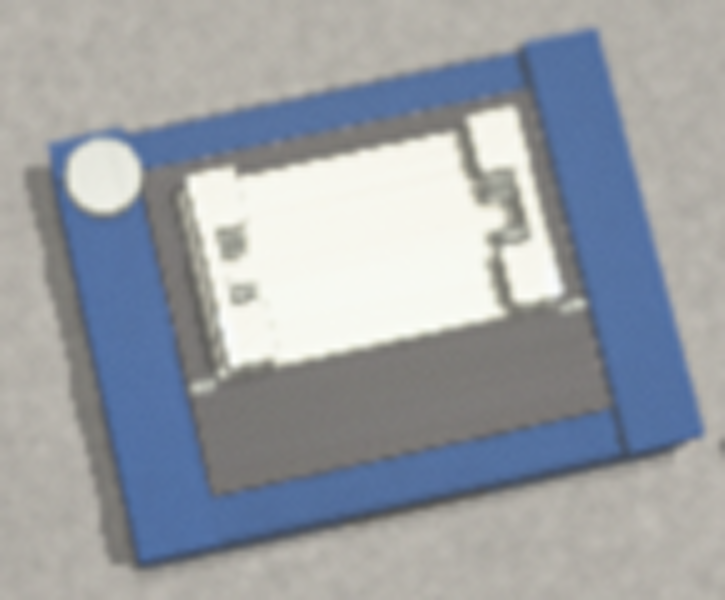

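View pics/c.png

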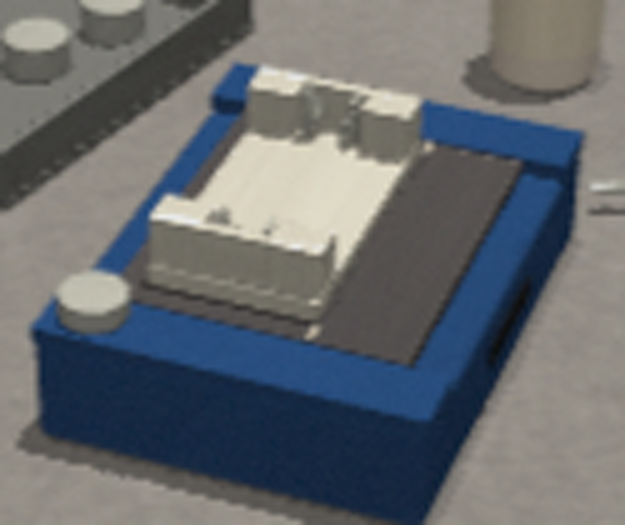

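```bash
cat >> h.py <<'E'
def target(pos,yaw,o=None,tilt=None):
    """tool x down, tool y at world angle yaw; prints shift (m) & turn (deg) in tool axes"""
    o=o or r.get_obs(); W=R.from_rotvec(o['tcp_rot'])
    x=np.array([0,0,-1.]);y=np.array([np.cos(yaw),np.sin(yaw),0]);z=np.cross(x,y)
    T=R.from_matrix(np.stack([x,y,z],1))
    return W.inv().apply(np.array(pos)-o['tcp_pos'])/1000, np.degrees((W.inv()*T).as_rotvec())
def yawof(o):
    m=R.from_rotvec(o['tcp_rot']).as_matrix(); return np.arctan2(m[1,1],m[0,1]),m
E
python3 - <<'E'
from h import *
np.set_printoptions(precision=3,suppress=True)
o=r.get_obs(); print(yawof(o),o['joint_pos'])
im=r.get_image('top')
def f(pts,s,ox,oy,z): return np.array([atz(im,((v+.5)/s-.5+oy,(u+.5)/s-.5+ox),z) for u,v in pts])
P=f([(175,110),(465,157),(432,338),(140,290)],7,165,245,8);print(P,P.mean(0))
d=P[0]+P[3]-P[1]-P[2];print('carrier yaw y->',np.degrees(np.arctan2(-d[0],d[1])), np.linalg.norm(d)/2)
d=P[0]+P[1]-P[2]-P[3];print('carrier yaw x',np.degrees(np.arctan2(d[1],d[0])), np.linalg.norm(d)/2)
B=f([(208,155),(345,180),(330,275),(205,247)],7,165,245,44);print('block',B,B.mean(0))
S=f([(50,145),(598,30),(705,435),(138,565)],5,305,185,60);print('stand',S,S.mean(0))
d=S[0]+S[3]-S[1]-S[2];print(np.degrees(np.arctan2(-d[0],d[1])), np.linalg.norm(d)/2)
d=S[0]+S[1]-S[2]-S[3];print(np.degrees(np.arctan2(d[1],d[0])), np.linalg.norm(d)/2)
# bracket post tops z=94
Q=f([(188,175),(515,100),(562,295),(230,365)],5,305,185,94);print('br',Q,Q.mean(0))
d=Q[0]+Q[3]-Q[1]-Q[2];print(np.degrees(np.arctan2(-d[0],d[1])), np.linalg.norm(d)/2)
d=Q[0]+Q[1]-Q[2]-Q[3];print(np.degrees(np.arctan2(d[1],d[0])), np.linalg.norm(d)/2)
E
```

```text
(np.float64(-1.1229632871615434), array([[-0.   ,  0.433, -0.901],
       [ 0.   , -0.901, -0.433],
       [-1.   , -0.   , -0.   ]])) [ 1.097  0.615 -0.013  1.423  0.008  1.103 -0.04 ]
[[517.919 264.339   8.   ]
 [504.918 171.648   8.   ]
 [448.402 179.124   8.   ]
 [461.16  271.752   8.   ]] [483.1   221.716   8.   ]
carrier yaw y-> -7.913098357272813 93.55065132758762
carrier yaw x -7.488231375580862 57.12485457745612
block [[499.128 243.081  44.   ]
 [492.396 200.697  44.   ]
 [463.649 203.642  44.   ]
 [471.229 242.231  44.   ]] [481.601 222.413  44.   ]
stand [[ 614.431   -9.441   60.   ]
 [ 669.105 -242.04    60.   ]
 [ 495.855 -282.998   60.   ]
 [ 438.82   -49.057   60.   ]] [ 554.553 -145.884   60.   ]
13.465482538673974 239.86369995919284
13.005047009387013 179.0222972596545
br [[ 594.373  -66.636   94.   ]
 [ 628.269 -200.215   94.   ]
 [ 547.389 -218.012   94.   ]
 [ 516.675  -84.26    94.   ]] [ 571.676 -142.281   94.   ]
13.587226885771752 137.51391372160361
12.59144548744486 81.24278422167647
```

```bash
python3 - <<'E'
from h import *
np.set_printoptions(precision=4,suppress=True)
print(target([580.8,-181.2,190],np.radians(13.2)))
E
```

```text
(array([ 0.0287, -0.2352, -0.4451]), array([-77.5423,  -0.0027,  -0.0001]))
```

Call:
{"fn": "jog_arm", "kwargs": {"series": [[0,0.0,-0.235,-0.445,-77.5,0,0],[0,0.0,-0.235,-0.445,-77.5,0,0],[0,0.0,-0.235,-0.445,-77.5,0,0],[0,0.0,-0.235,-0.445,-77.5,0,0],[0,0.0,-0.235,-0.445,-77.5,0,0],[0,0.0,-0.235,-0.445,-77.5,0,0],[0,0.0,-0.235,-0.445,-77.5,0,0],[0,0.0,-0.235,-0.445,-77.5,0,0],[0,0.0287,-0.235,-0.445,-77.5,0,0],[0,0.0287,-0.235,-0.445,-77.5,0,0]]}}

```text
time_s: 3.35
tcp_pos: [578.0, -185.8, 192.2]
tcp_rot: [1.037, 1.308, -1.036]
wrist_force: [0.5, -0.8, 0.4]
gripper_width: 93.0
```

Call:
{"fn": "jog_arm", "kwargs": {"series": [[0,0.0,0,0,0,0,0],[0,0,0,0,0,0,0]]}}

```text
time_s: 3.55
tcp_pos: [578.5, -184.1, 191.8]
tcp_rot: [1.035, 1.31, -1.034]
wrist_force: [-0.0, -0.3, 0.2]
gripper_width: 93.2
```

```bash
python3 - <<'E'
from h import *
np.set_printoptions(precision=4,suppress=True)
o=r.get_obs();print(o['tcp_pos'],np.degrees(yawof(o)[0]),yawof(o)[1],o['wrist_force'],o['time_s'],np.abs(o['qd']).max())
im=r.get_image('wrist');save(im,'w1.png')
import pickle;pickle.dump((o,im),open('w1.pkl','wb'))
E
```

```text
[ 578.5116 -184.081   191.7638] 13.463797551854487 [[ 0.0011  0.9725  0.2328]
 [ 0.      0.2328 -0.9725]
 [-1.      0.0011  0.0002]] [-0.0257 -0.2963  0.2332] 3.55 0.05288823397528749
```

View pics/w1.png

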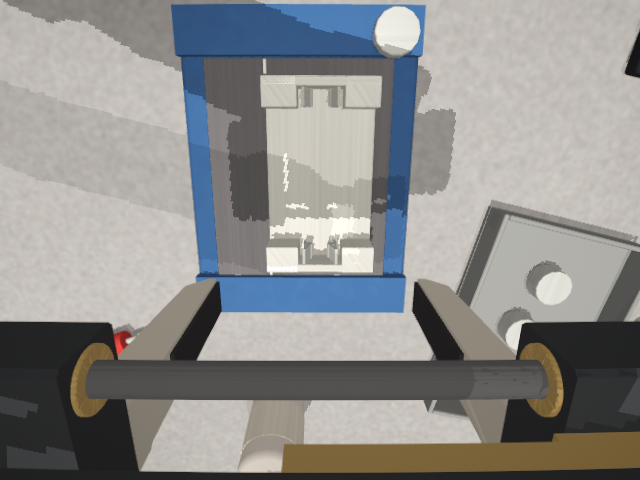

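The bracket fills the middle of the picture. The +y slot is near (95,322) and the -y slot near (252,322), given as row, column. I'll zoom in on both.

```bash
python3 - <<'E'
import pickle
from h import *
o,im=pickle.load(open('w1.pkl','rb'));p=im['pixels'][:,:,::-1]
a=cv2.resize(p[55:125,245:395],None,fx=5,fy=5,interpolation=cv2.INTER_CUBIC)
b=cv2.resize(p[225:285,245:395],None,fx=5,fy=5,interpolation=cv2.INTER_CUBIC)
cv2.imwrite('pics/w1a.png',a);cv2.imwrite('pics/w1b.png',b)
E
```

```text
(no output)
```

View pics/w1a.png

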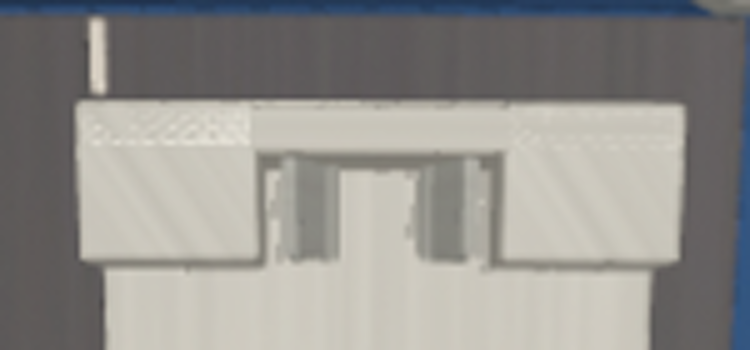

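View pics/w1b.png

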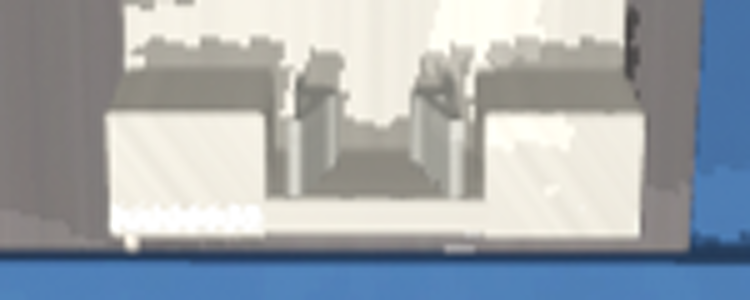

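```bash
python3 - <<'E'
import pickle
from h import *
np.set_printoptions(precision=2,suppress=True)
from scipy.optimize import least_squares
o,im=pickle.load(open('w1.pkl','rb'))
A=[((78,102),(-40,72)),((685,103),(40,72)),((82,262),(-40,None)),((680,262),(40,None)),((262,262),(-16,None)),((500,262),(16,None)),((258,152),(-16,None)),((503,152),(16,None))]
Bp=[((110,236),(-40,-72)),((640,237),(40,-72)),((107,112),(-40,None)),((643,112),(40,None)),((266,112),(-16,None)),((483,112),(16,None)),((265,198),(-16,None)),((485,198),(16,None))]
def w(l,oy,z=94): return [(atz(im,((v+.5)/5-.5+oy,(u+.5)/5-.5+245),z,o)[:2],m) for (u,v),m in l]
pts=w(A,55)+w(Bp,225)
def res(q,zs=0):
    c,s=np.cos(q[2]),np.sin(q[2]);out=[]
    for P,m in pts:
        d=P-q[:2];l=np.array([c*d[0]+s*d[1],-s*d[0]+c*d[1]])
        out.append(l[0]-m[0]*(1))
        if m[1] is not None: out.append(l[1]-m[1])
    return out
s=least_squares(res,[570,-142,.23]);print(s.x,np.degrees(s.x[2]));print(np.array(s.fun))
q=s.x;c,sn=np.cos(q[2]),np.sin(q[2])
for P,m in pts:
    d=P-q[:2];print(m,c*d[0]+sn*d[1],-sn*d[0]+c*d[1])
# clip tops approx z=94? crop A: flared top edges & tick
for nm,(u,v),oy,z in [('tickA',(97,85),55,66),('tickB',(132,243),225,66),('clipA-',(285,210),55,94),('clipA+',(482,210),55,94),('clipB-',(295,160),225,94),('clipB+',(456,160),225,94),('clipbulgeA-',(337,210),55,80.5),('clipbulgeA+',(420,210),55,80.5)]:
    d=w([((u,v),0)],oy,z)[0][0]-q[:2];print(nm,c*d[0]+sn*d[1],-sn*d[0]+c*d[1])
E
```

```text
[ 571.3  -142.76    0.23] 13.192586041079045
[ 0.41 -3.36 -0.37 -3.11  0.25 -0.06  0.23 -0.07 -0.17 -0.    0.19  3.17
 -0.04  3.3   0.4  -0.52 -0.14 -0.14 -0.42  0.47]
(-40, 72) -39.59373306430534 68.63747182022284
(40, 72) 39.62557658275755 68.88747142355659
(-40, None) -39.75140149310382 48.745361534365884
(40, None) 39.93849050911719 49.10695938884855
(-16, None) -15.767694681858595 48.807713146006634
(16, None) 15.931987562830143 48.95152649002287
(-16, None) -16.165816238539815 62.56174962026729
(16, None) 15.997000503721784 62.710862207083785
(-40, -72) -39.80997388239106 -68.82805911579999
(40, -72) 39.96118415006538 -68.6968841488847
(-40, None) -39.596647054511905 -49.221564398139435
(40, None) 39.47700591935181 -48.9208034438503
(-16, None) -16.142959623649112 -49.12882685887517
(16, None) 15.855625738126456 -49.0071042134674
(-16, None) -16.42471242814455 -62.639629951016666
(16, None) 16.466067495430227 -62.517592812495984
tickA -40.63780894394206 74.33264129842541
tickB -40.06784349942711 -81.22767095502022
clipA- -12.664892065481169 55.36878948636113
clipA+ 13.392955479355592 55.48895312984607
clipB- -11.907443589469246 -56.60649983976385
clipB+ 12.014776658352783 -56.516764726666736
clipbulgeA- -5.921109174257328 56.3604753916538
clipbulgeA+ 5.617860038251198 56.41311102998023
```

```bash
python3 - <<'E'
from h import *
np.set_printoptions(precision=4,suppress=True)
print(target([477.5,182,110],np.radians(-7.7)))
E
```

```text
(array([ 0.0814, -0.0132, -0.3818]), array([20.957 ,  0.0926, -0.056 ]))
```

Call:
{"fn": "jog_arm", "kwargs": {"series": [[0,0.0,-0.013,-0.382,21,0.1,0],[0,0.0,-0.013,-0.382,21,0.1,0],[0,0.0,-0.013,-0.382,21,0.1,0],[0,0.0,-0.013,-0.382,21,0.1,0],[0,0.0,-0.013,-0.382,21,0.1,0],[0,0.04,-0.013,-0.382,21,0.1,0],[0,0.0814,-0.013,-0.382,21,0.1,0],[0,0.0814,-0.013,-0.382,21,0.1,0],[0,0.0814,-0.013,-0.382,21,0.1,0],[0,0.0814,-0.013,-0.382,21,0.1,0]]}}

```text
time_s: 4.6
tcp_pos: [477.4, 181.5, 109.5]
tcp_rot: [1.307, 1.142, -1.309]
wrist_force: [0.4, -0.1, 0.4]
gripper_width: 93.0
```

Call:
{"fn": "jog_arm", "kwargs": {"series": [[0,0.0,0,0,0,0,0],[0,0,0,0,0,0,0]]}}

```text
time_s: 4.8
tcp_pos: [479.2, 178.9, 110.5]
tcp_rot: [1.311, 1.137, -1.311]
wrist_force: [-0.2, -1.1, 0.3]
gripper_width: 92.9
```

```bash
python3 - <<'E'
from h import *
np.set_printoptions(precision=4,suppress=True)
o=r.get_obs();print(o['tcp_pos'],np.degrees(yawof(o)[0]),yawof(o)[1],o['wrist_force'],o['time_s'],np.abs(o['qd']).max())
im=r.get_image('wrist');save(im,'w2.png')
import pickle;pickle.dump((o,im),open('w2.pkl','wb'))
p=im['pixels'][:,:,::-1]
cv2.imwrite('pics/w2a.png',cv2.resize(p[70:270,250:390],None,fx=3,fy=3,interpolation=cv2.INTER_CUBIC))
E
```

```text
[479.1742 178.9472 110.5326] -8.017088081302568 [[ 0.0023  0.9902 -0.1395]
 [-0.002  -0.1395 -0.9902]
 [-1.      0.0025  0.0016]] [-0.1771 -1.102   0.2672] 4.8 0.009405308529752852
```

View pics/w2.png

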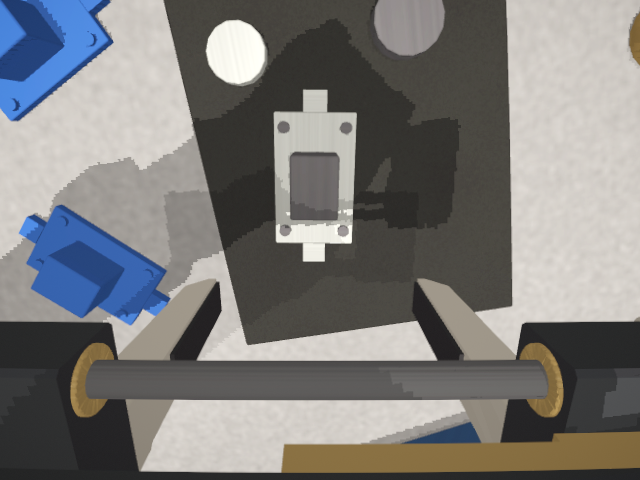

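View pics/w2a.png

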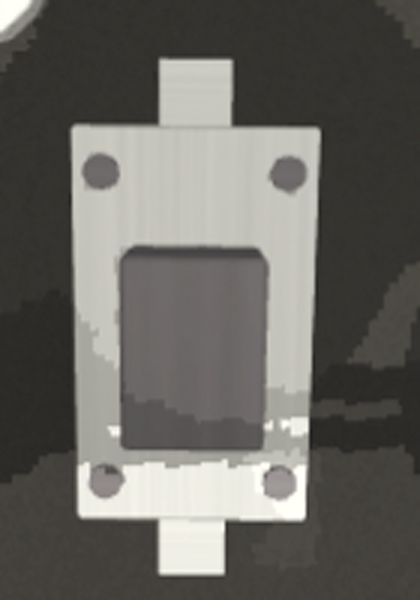

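```bash
python3 - <<'E'
import pickle
from h import *
np.set_printoptions(precision=2,suppress=True)
from scipy.optimize import least_squares
o,im=pickle.load(open('w2.pkl','rb'))
A=[((72,126),(-28,46)),((320,128),(28,46)),((305,520),(28,-46)),((79,516),(-28,-46)),((160,60),(-8,60)),((233,60),(8,60)),((159,574),(-8,-60)),((224,574),(8,-60))]
pts=[(atz(im,((v+.5)/3-.5+70,(u+.5)/3-.5+250),8,o)[:2],m) for (u,v),m in A]
def res(q):
    c,s=np.cos(q[2]),np.sin(q[2]);out=[]
    for P,m in pts:
        d=P-q[:2];out+=[c*d[0]+s*d[1]-m[0],-s*d[0]+c*d[1]-m[1]]
    return out
s=least_squares(res,[482,222,-.13]);q=s.x;print(q,np.degrees(q[2]));print(np.array(s.fun).reshape(-1,2))
print(target([q[0],q[1],14],q[2]))
E
```

```text
[483.63 219.74  -0.15] -8.705953291239787
[[-0.09  0.45]
 [ 0.13  0.66]
 [ 0.18 -0.49]
 [-0.17 -0.05]
 [-0.18  0.73]
 [ 0.12  0.92]
 [-0.22 -1.2 ]
 [ 0.23 -1.02]]
(array([ 0.1 , -0.  , -0.04]), array([ 0.72,  0.07, -0.14]))
```

Call:
{"fn": "jog_arm", "kwargs": {"series": [[0,0.03,0,-0.0405,-0.7,0.1,-0.1],[0,0.06,0,-0.0405,-0.7,0.1,-0.1],[0,0.08,0,-0.0405,-0.7,0.1,-0.1],[0,0.0965,0,-0.0405,-0.7,0.1,-0.1],[0,0.0965,0,-0.0405,-0.7,0.1,-0.1]]}}

```text
time_s: 5.35
tcp_pos: [484.5, 217.4, 12.6]
tcp_rot: [1.301, 1.145, -1.306]
wrist_force: [-0.1, -0.6, -0.5]
gripper_width: 92.7
```

```bash
python3 - <<'E'
from h import *
np.set_printoptions(precision=4,suppress=True)
o=r.get_obs();print(o['tcp_pos'],np.degrees(yawof(o)[0]),o['wrist_force'])
print(target([483.6,219.7,14],np.radians(-8.5)))
im=r.get_image('wrist');save(im,'w3.png')
E
```

```text
[484.4559 217.3646  12.6326] -7.410990267872725 [-0.1283 -0.6166 -0.4799]
(array([-0.0014, -0.0012, -0.0022]), array([1.0891, 0.1231, 0.0959]))
```

View pics/w3.png

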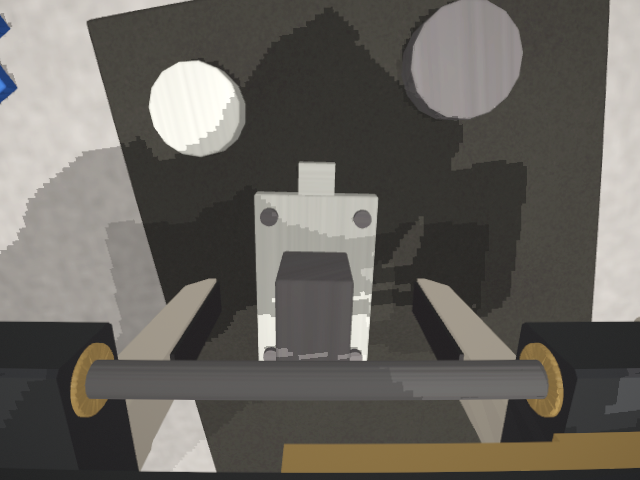

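The carrier block lies between the fingers (block top around (300,313)). I'll correct the yaw and y, then close.

Call:
{"fn": "jog_arm", "kwargs": {"series": [[0,-0.0015,-0.001,-0.002,1.1,0.1,0.1],[0,-0.0015,-0.001,-0.002,1.1,0.1,0.1],[255,-0.0015,-0.001,-0.002,1.1,0.1,0.1],[255,-0.0015,-0.001,-0.002,1.1,0.1,0.1],[255,-0.0015,-0.001,-0.002,1.1,0.1,0.1],[255,-0.0015,-0.001,-0.002,1.1,0.1,0.1],[255,-0.0015,-0.001,-0.002,1.1,0.1,0.1],[255,-0.0015,-0.001,-0.002,1.1,0.1,0.1]]}}

```text
time_s: 6.2
tcp_pos: [484.4, 220.1, 15.2]
tcp_rot: [1.319, 1.135, -1.316]
wrist_force: [-0.6, -1.3, -0.2]
gripper_width: 49.5
```

Call:
{"fn": "jog_arm", "kwargs": {"series": [[255,0,0,0,0,0,0],[255,0,0,0,0,0,0],[255,0,0,0,0,0,0],[255,0,0,0,0,0,0]]}}

```text
time_s: 6.6
tcp_pos: [484.1, 220.1, 15.2]
tcp_rot: [1.319, 1.135, -1.316]
wrist_force: [0.2, -0.1, 0.3]
gripper_width: 30.3
```

```bash
python3 - <<'E'
from h import *
np.set_printoptions(precision=4,suppress=True)
for i in range(1):
  o=r.get_obs();print(o['tcp_pos'],np.degrees(yawof(o)[0]),o['wrist_force'],o['gripper_width'],o['wrist_torque'])
E
```

```text
[484.0943 220.0986  15.2004] -8.49638358221139 [ 0.1756 -0.1457  0.2868] 30.28104465319411 [0.0074 0.155  0.0642]
```

Gripped at 30.3 mm. Now lift.

Call:
{"fn": "jog_arm", "kwargs": {"series": [[255,0,0,0,0,0,0],[255,0,0,0,0,0,0],[255,-0.02,0,0,0,0,0],[255,-0.06,0,0,0,0,0],[255,-0.1,0,0,0,0,0],[255,-0.14,0,0,0,0,0],[255,-0.14,0,0,0,0,0],[255,-0.14,0,0,0,0,0],[255,-0.14,0,0,0,0,0]]}}

```text
time_s: 7.5
tcp_pos: [482.0, 218.6, 152.8]
tcp_rot: [1.314, 1.136, -1.322]
wrist_force: [-0.6, -0.1, -5.4]
gripper_width: 29.6
```

```bash
python3 - <<'E'
from h import *
np.set_printoptions(precision=4,suppress=True)
o=r.get_obs();print(o['tcp_pos'],np.degrees(yawof(o)[0]),yawof(o)[1],o['wrist_force'],o['gripper_width'],o['wrist_torque'])
im=r.get_image('wrist');save(im,'w4.png')
import pickle;pickle.dump((o,im),open('w4.pkl','wb'))
p=im['pixels'][:,:,::-1]
cv2.imwrite('pics/w4a.png',cv2.resize(p[150:390,230:400],None,fx=3,fy=2.5,interpolation=cv2.INTER_CUBIC))
E
```

```text
[482.0293 218.6198 152.7859] -8.502712732270096 [[-0.0038  0.989  -0.1478]
 [-0.0024 -0.1479 -0.989 ]
 [-1.     -0.0034  0.0029]] [-0.6135 -0.1082 -5.358 ] 29.617380778869087 [-0.1098  0.0162 -0.0136]
```

View pics/w4.png

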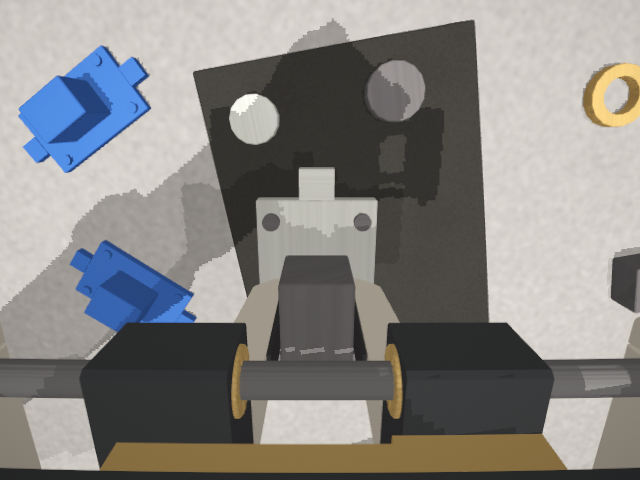

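View pics/w4a.png

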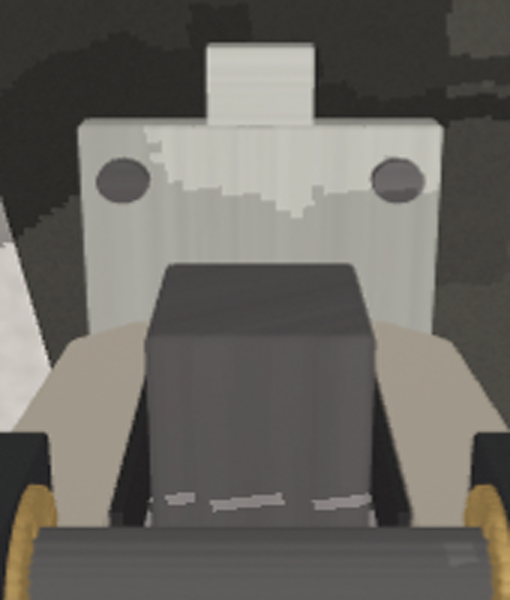

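```bash
python3 - <<'E'
import pickle
from h import *
np.set_printoptions(precision=2,suppress=True)
from scipy.optimize import least_squares
o,im=pickle.load(open('w4.pkl','rb'))
W=R.from_rotvec(o['tcp_rot'])
A=[((206,44),(-8,60)),((316,44),(8,60)),((207,125),(-8,46)),((315,125),(8,46)),((79,127),(-28,46)),((442,127),(28,46))]
px=[((v+.5)/2.5-.5+150,(u+.5)/3-.5+230) for (u,v),m in A]
def res(q):
    # q: tool y offset, z offset of carrier centre, plate-top tool x, yaw, pitch(about y)
    out=[]
    for p,((u,v),m) in zip(px,A):
        c,s=np.cos(q[3]),np.sin(q[3])
        t=np.array([q[2],q[0]+c*m[0]-s*m[1]*-1*-1, q[1]-m[1]*c-s*m[0]])
        t[1]=q[0]+c*m[0]+s*m[1]
        out+=list(proj(im,W.apply(t)+o['tcp_pos'],o)-p)
    return out
s=least_squares(res,[0,0,7,0]);print(s.x,np.degrees(s.x[3]),np.array(s.fun).reshape(-1,2))
E
```

```text
[ 0.06 -0.22  3.06 -0.  ] -0.003642607278738222 [[ 1.2   0.32]
 [ 1.19 -0.45]
 [-0.21  0.4 ]
 [-0.23 -0.51]
 [-0.97 -0.75]
 [-1.02  0.98]]
```

```bash
python3 - <<'E'
from h import *
np.set_printoptions(precision=4,suppress=True)
print(target([571.5,-142.7,150],np.radians(13.19)))
E
```

```text
(array([0.0031, 0.1418, 0.3443]), array([-21.6866,   0.1204,   0.2336]))
```

Call:
{"fn": "jog_arm", "kwargs": {"series": [[255,0,0.012,0.03,-2,0,0],[255,0,0.024,0.06,-4,0,0.1],[255,0,0.036,0.1,-7,0,0.1],[255,0,0.06,0.145,-10,0.1,0.2],[255,0,0.08,0.19,-12,0.1,0.2],[255,0,0.098,0.235,-15,0.1,0.2],[255,0.002,0.115,0.28,-18,0.1,0.2],[255,0.003,0.13,0.315,-20,0.1,0.2],[255,0.003,0.138,0.335,-21,0.1,0.2],[255,0.003,0.1418,0.3443,-21.7,0.1,0.2]]}}

```text
time_s: 8.55
tcp_pos: [570.1, -146.6, 147.4]
tcp_rot: [1.038, 1.311, -1.045]
wrist_force: [-0.0, 0.9, -4.3]
gripper_width: 30.0
```

Call:
{"fn": "jog_arm", "kwargs": {"series": [[255,0,0,0,0,0,0],[255,0,0,0,0,0,0],[255,0,0,0,0,0,0]]}}

```text
time_s: 8.85
tcp_pos: [569.7, -144.0, 147.0]
tcp_rot: [1.037, 1.314, -1.043]
wrist_force: [1.0, 0.7, -4.6]
gripper_width: 29.6
```

```bash
python3 - <<'E'
from h import *
np.set_printoptions(precision=4,suppress=True)
o=r.get_obs();print(o['tcp_pos'],np.degrees(yawof(o)[0]),yawof(o)[1],o['wrist_force'],o['gripper_width'],o['wrist_torque'])
print(target([571.5,-142.7,124],np.radians(13.19)))
E
```

```text
[ 569.6921 -143.9733  146.997 ] 13.125020299557686 [[-0.0064  0.9739  0.2271]
 [ 0.0006  0.2271 -0.9739]
 [-1.     -0.0061 -0.002 ]] [ 0.9889  0.7317 -4.618 ] 29.60361112365119 [ 0.0273 -0.1443 -0.006 ]
(array([ 0.023 ,  0.0022, -0.0008]), array([-0.0653, -0.1176,  0.349 ]))
```

Call:
{"fn": "jog_arm", "kwargs": {"series": [[255,0.01,0.0022,-0.0008,0,-0.1,0.3],[255,0.02,0.0022,-0.0008,0,-0.1,0.3],[255,0.023,0.0022,-0.0008,0,-0.1,0.3],[255,0.023,0.0022,-0.0008,0,-0.1,0.3],[255,0.023,0.0022,-0.0008,0,-0.1,0.3]]}}

```text
time_s: 9.35
tcp_pos: [571.6, -142.7, 123.9]
tcp_rot: [1.039, 1.31, -1.039]
wrist_force: [0.6, -0.1, -4.2]
gripper_width: 29.8
```

```bash
python3 - <<'E'
from h import *
np.set_printoptions(precision=4,suppress=True)
o=r.get_obs();print(o['tcp_pos'],np.degrees(yawof(o)[0]),yawof(o)[1],o['wrist_force'],o['gripper_width'],o['wrist_torque'])
im=r.get_image('wrist');save(im,'w5.png')
import pickle;pickle.dump((o,im),open('w5.pkl','wb'))
p=im['pixels'][:,:,::-1]
cv2.imwrite('pics/w5a.png',cv2.resize(p[130:250,240:400],None,fx=5,fy=5,interpolation=cv2.INTER_CUBIC))
print(target([571.5,-142.7,112],np.radians(13.19)))
E
```

```text
[ 571.6261 -142.7348  123.9211] 13.121273252722283 [[-0.0008  0.9739  0.227 ]
 [ 0.      0.227  -0.9739]
 [-1.     -0.0008 -0.0002]] [ 0.6316 -0.0521 -4.236 ] 29.823286401595954 [-0.0305 -0.108   0.0039]
(array([ 0.0122, -0.0003, -0.0002]), array([-0.0741, -0.0002,  0.0164]))
```

View pics/w5a.png

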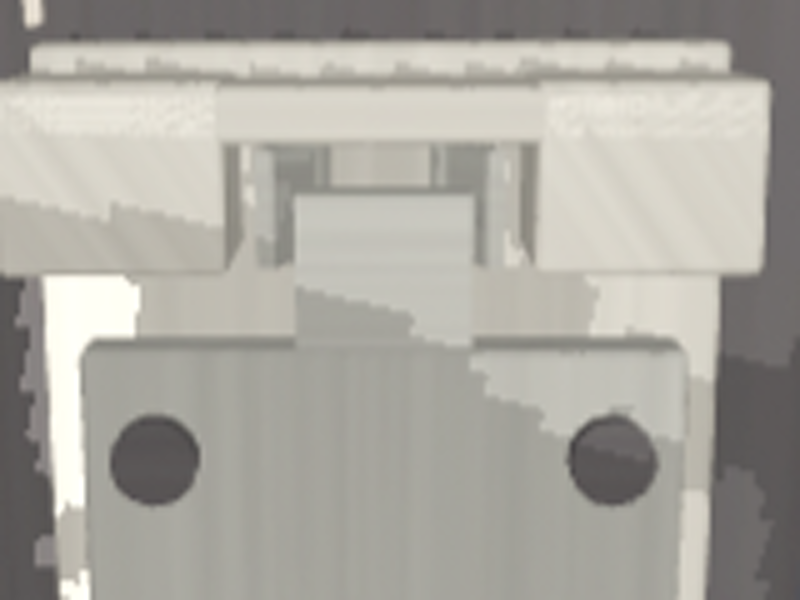

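View pics/w5.png

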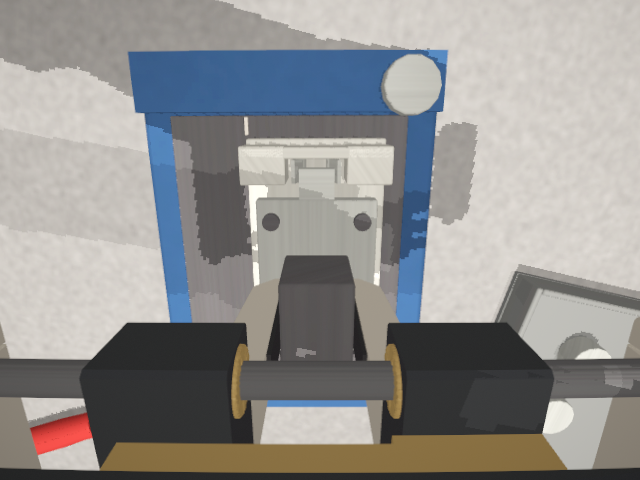

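Call:
{"fn": "jog_arm", "kwargs": {"series": [[255,0.008,-0.0002,0,0,0,0],[255,0.014,-0.0002,0,0,0,0],[255,0.018,-0.0002,0,0,0,0],[255,0.018,-0.0002,0,0,0,0]]}}

```text
time_s: 9.8
tcp_pos: [570.9, -142.8, 105.2]
tcp_rot: [1.038, 1.311, -1.04]
wrist_force: [-0.0, 0.1, -4.6]
gripper_width: 29.8
```

```bash
cat > st.py <<'E'
from h import *
np.set_printoptions(precision=4,suppress=True)
o=r.get_obs();print(o['tcp_pos'],np.degrees(yawof(o)[0]),o['wrist_force'],o['gripper_width'],o['wrist_torque'],o['time_s'])
y=np.radians(13.19); f=o['wrist_force'];print('F bracket x,y',f[0]*np.cos(y)+f[1]*np.sin(y),-f[0]*np.sin(y)+f[1]*np.cos(y))
print(target([571.5,-142.7,o['tcp_pos'][2]],y))
E
python3 st.py
```

```text
[ 570.8508 -142.8485  105.1824] 13.112885510324935 [-0.0356  0.0875 -4.5983] 29.829569686093993 [ 0.0417 -0.1331  0.0133] 9.8
F bracket x,y -0.014647353802232508 0.09334068565656987
(array([-0.    ,  0.0007,  0.    ]), array([-0.0772, -0.0465,  0.1259]))
```

Call:
{"fn": "jog_arm", "kwargs": {"series": [[255,0.001,0.0006,0,-0.1,0,0.1],[255,0.002,0.0006,0,-0.1,0,0.1],[255,0.003,0.0006,0,-0.1,0,0.1],[255,0.004,0.0006,0,-0.1,0,0.1],[255,0.005,0.0006,0,-0.1,0,0.1],[255,0.005,0.0006,0,-0.1,0,0.1]]}}

```text
time_s: 10.4
tcp_pos: [571.4, -142.7, 100.1]
tcp_rot: [1.038, 1.311, -1.038]
wrist_force: [-1.0, 0.3, -5.0]
gripper_width: 30.0
```

```bash
python3 st.py
```

```text
[ 571.3823 -142.6698  100.0839] 13.213258331900551 [-1.0251  0.339  -5.0037] 30.009587925316513 [-0.022  -0.0972  0.0195] 10.4
F bracket x,y -0.9207380291191459 0.5639964148783072
(array([-0.    ,  0.0001,  0.0001]), array([ 0.0232, -0.0507,  0.0335]))
```

Call:
{"fn": "jog_arm", "kwargs": {"series": [[255,0.001,0,0,0,0,0],[255,0.002,0,0,0,0,0],[255,0.002,0,0,0,0,0]]}}

```text
time_s: 10.7
tcp_pos: [571.3, -142.7, 97.9]
tcp_rot: [1.038, 1.311, -1.038]
wrist_force: [0.1, 0.2, -4.6]
gripper_width: 29.7
```

```bash
python3 st.py
```

```text
[ 571.2666 -142.6729   97.9048] 13.217781129349524 [ 0.0918  0.2075 -4.5674] 29.718667604175522 [ 0.0034 -0.0585 -0.0054] 10.7
F bracket x,y 0.13668877638906313 0.1811374145165654
(array([-0.    ,  0.0002,  0.0001]), array([ 0.0278, -0.0566,  0.0481]))
```

Call:
{"fn": "jog_arm", "kwargs": {"series": [[255,0.001,0,0,0,0,0],[255,0.0015,0,0,0,0,0],[255,0.0015,0,0,0,0,0]]}}

```text
time_s: 11.0
tcp_pos: [571.5, -142.6, 96.6]
tcp_rot: [1.038, 1.311, -1.038]
wrist_force: [-0.5, -0.2, -3.3]
gripper_width: 30.1
```

```bash
python3 st.py
```

```text
[ 571.4502 -142.6438   96.5716] 13.21959708467837 [-0.4757 -0.1909 -3.3315] 30.076625620434747 [-0.0481 -0.0613  0.0201] 11.0
F bracket x,y -0.5066928876263272 -0.07734084300802048
(array([-0.    ,  0.    ,  0.0001]), array([ 0.0296, -0.0479,  0.0265]))
```

Call:
{"fn": "jog_arm", "kwargs": {"series": [[255,0.0005,0,0,0,0,0],[255,0.001,0,0,0,0,0],[255,0.001,0,0,0,0,0]]}}

```text
time_s: 11.3
tcp_pos: [571.6, -142.7, 95.7]
tcp_rot: [1.038, 1.31, -1.037]
wrist_force: [-0.5, 0.5, -2.9]
gripper_width: 30.0
```

```bash
python3 st.py
```

```text
[ 571.5797 -142.6707   95.7079] 13.217531751044149 [-0.4925  0.5006 -2.8887] 29.979255449254314 [-0.0611 -0.0803  0.0295] 11.3
F bracket x,y -0.3653044423612627 0.5998211637603872
(array([ 0.    , -0.0001,  0.    ]), array([ 0.0275, -0.0389,  0.0105]))
```

Call:
{"fn": "jog_arm", "kwargs": {"series": [[255,0.0005,0,0,0,0,0],[255,0.001,0,0,0,0,0],[255,0.001,0,0,0,0,0]]}}

```text
time_s: 11.6
tcp_pos: [571.6, -142.7, 94.8]
tcp_rot: [1.038, 1.31, -1.037]
wrist_force: [-0.2, -0.1, -1.9]
gripper_width: 29.9
```

```bash
python3 st.py
```

```text
[ 571.6405 -142.7479   94.7956] 13.21416981091059 [-0.2361 -0.0888 -1.8795] 29.89943660680891 [-0.0279 -0.0427 -0.0513] 11.6
F bracket x,y -0.25015797458220573 -0.03256672813277618
(array([ 0.    , -0.0001, -0.0001]), array([ 0.0242, -0.0279,  0.003 ]))
```

Call:
{"fn": "jog_arm", "kwargs": {"series": [[255,0.0005,0,0,0,0,0],[255,0.001,0,0,0,0,0],[255,0.001,0,0,0,0,0]]}}

```text
time_s: 11.9
tcp_pos: [572.0, -142.7, 94.3]
tcp_rot: [1.038, 1.309, -1.037]
wrist_force: [-0.8, 0.6, 1.2]
gripper_width: 29.6
```

```bash
python3 st.py
```

```text
[ 572.0237 -142.6709   94.3271] 13.218262591952866 [-0.7514  0.5861  1.2154] 29.634552470818814 [-0.0317  0.1359  0.0001] 11.9
F bracket x,y -0.5978144414809898 0.7421097486179788
(array([-0.    , -0.0005, -0.0001]), array([ 0.0283, -0.0097, -0.0473]))
```

Call:
{"fn": "jog_arm", "kwargs": {"series": [[255,0.0005,0,0,0,0,0],[255,0.001,0,0,0,0,0],[255,0.001,0,0,0,0,0]]}}

```text
time_s: 12.2
tcp_pos: [572.4, -142.6, 94.0]
tcp_rot: [1.038, 1.308, -1.036]
wrist_force: [-2.2, 1.2, 5.3]
gripper_width: 30.0
```

```bash
python3 st.py
```

```text
[ 572.4147 -142.6232   93.9575] 13.218490310379828 [-2.2289  1.1841  5.3131] 30.01579377488469 [0.0252 0.2244 0.0066] 12.2
F bracket x,y -1.8999386863954668 1.6614850253101048
(array([-0.    , -0.0009, -0.0001]), array([ 0.0285,  0.0149, -0.0989]))
```

Call:
{"fn": "jog_arm", "kwargs": {"series": [[255,-0.0005,-0.0006,0,0,0,-0.05],[255,-0.0005,-0.0012,0,0,0,-0.1],[255,-0.0005,-0.0012,0,0,0,-0.1]]}}

```text
time_s: 12.5
tcp_pos: [571.4, -142.9, 94.1]
tcp_rot: [1.038, 1.309, -1.037]
wrist_force: [0.3, -0.1, -0.5]
gripper_width: 29.6
```

```bash
python3 st.py
```

```text
[ 571.405  -142.8626   94.1433] 13.223487243432992 [ 0.2524 -0.1474 -0.4761] 29.616464598544496 [ 0.0006 -0.1496 -0.0045] 12.5
F bracket x,y 0.21209786286143503 -0.20114008892542676
(array([ 0.    ,  0.0001, -0.0001]), array([ 0.0335,  0.0069, -0.0208]))
```

Call:
{"fn": "jog_arm", "kwargs": {"series": [[255,0.0007,-0.0002,0,0,0,0],[255,0.0014,-0.0004,0,0,0,0],[255,0.0014,-0.0004,0,0,0,0]]}}

```text
time_s: 12.8
tcp_pos: [571.9, -142.8, 93.6]
tcp_rot: [1.038, 1.308, -1.036]
wrist_force: [0.3, 0.3, 5.0]
gripper_width: 30.0
```

```bash
python3 st.py
```

```text
[ 571.8586 -142.8187   93.5836] 13.225562042147304 [0.2984 0.2871 4.9581] 30.045063509795174 [ 0.1176  0.0661 -0.0457] 12.8
F bracket x,y 0.35608315986329975 0.21146877433075606
(array([-0.    , -0.0003, -0.0002]), array([ 0.0355,  0.0376, -0.1277]))
```

Call:
{"fn": "jog_arm", "kwargs": {"series": [[255,0.0007,-0.0004,0,0,0,-0.1],[255,0.0014,-0.0007,0,0,0,-0.1],[255,0.0014,-0.0007,0,0,0,-0.1]]}}

```text
time_s: 13.1
tcp_pos: [571.1, -143.1, 91.9]
tcp_rot: [1.037, 1.309, -1.037]
wrist_force: [1.7, 0.2, 0.1]
gripper_width: 29.7
```

```bash
python3 st.py
```

```text
[ 571.1322 -143.111    91.9133] 13.229983073842126 [1.7137 0.2213 0.0753] 29.680555863434826 [ 0.015  -0.1997  0.0173] 13.1
F bracket x,y 1.718958537318599 -0.1755774253130874
(array([-0.    ,  0.0005, -0.0003]), array([ 0.04  ,  0.0468, -0.0266]))
```

Call:
{"fn": "jog_arm", "kwargs": {"series": [[255,0.0007,0.0003,0,0,0,0],[255,0.0014,0.0003,-0.0001,0,0,0],[255,0.0014,0.0003,-0.0001,0,0,0]]}}

```text
time_s: 13.4
tcp_pos: [571.0, -143.1, 89.6]
tcp_rot: [1.037, 1.31, -1.038]
wrist_force: [1.3, 0.3, -3.6]
gripper_width: 29.8
```

```bash
python3 st.py
```

```text
[ 570.9939 -143.1108   89.6215] 13.221174204562143 [ 1.2638  0.3052 -3.5627] 29.839133261821043 [-0.0569 -0.3572 -0.021 ] 13.4
F bracket x,y 1.3000545593282593 0.008736824722345715
(array([-0.    ,  0.0006, -0.0003]), array([0.0312, 0.0223, 0.0375]))
```

Call:
{"fn": "jog_arm", "kwargs": {"series": [[255,0.0007,0.0005,-0.0001,0,0,0],[255,0.0014,0.0005,-0.0002,0,0,0],[255,0.002,0.0005,-0.0002,0,0,0],[255,0.002,0.0005,-0.0002,0,0,0]]}}

```text
time_s: 13.8
tcp_pos: [571.2, -142.8, 87.4]
tcp_rot: [1.037, 1.31, -1.039]
wrist_force: [1.2, -0.3, -3.2]
gripper_width: 29.7
```

```bash
python3 st.py
```

```text
[ 571.1772 -142.8496   87.3791] 13.223464457860215 [ 1.2201 -0.3398 -3.248 ] 29.734191473360852 [-0.0897 -0.2002  0.0234] 13.8
F bracket x,y 1.1104043799383456 -0.6092749601996599
(array([-0.    ,  0.0003, -0.0001]), array([0.0335, 0.0159, 0.0716]))
```

Call:
{"fn": "jog_arm", "kwargs": {"series": [[255,0.0007,0.0003,0,0,0,0],[255,0.0014,0.0003,0,0,0,0],[255,0.0014,0.0003,0,0,0,0]]}}

```text
time_s: 14.1
tcp_pos: [571.3, -142.8, 85.9]
tcp_rot: [1.036, 1.31, -1.039]
wrist_force: [0.1, -1.2, -2.5]
gripper_width: 29.9
```

```bash
python3 st.py
```

```text
[ 571.3101 -142.7659   85.8534] 13.226239277630127 [ 0.1495 -1.2321 -2.5416] 29.914548890023365 [-0.0299 -0.1446  0.0095] 14.1
F bracket x,y -0.13561171038254288 -1.2336629614596375
(array([-0.    ,  0.0002, -0.    ]), array([0.0362, 0.0099, 0.0912]))
```

Call:
{"fn": "jog_arm", "kwargs": {"series": [[255,0.0005,0.0002,0,0,0,0],[255,0.001,0.0002,0,0,0,0],[255,0.001,0.0002,0,0,0,0]]}}

```text
time_s: 14.4
tcp_pos: [571.4, -142.7, 84.8]
tcp_rot: [1.036, 1.311, -1.039]
wrist_force: [0.7, -1.1, -1.6]
gripper_width: 29.6
```

```bash
python3 st.py
```

```text
[ 571.3848 -142.6568   84.7554] 13.22955736221346 [ 0.668  -1.0826 -1.6368] 29.61168426990372 [-0.0286 -0.1241  0.0245] 14.4
F bracket x,y 0.4033627299560028 -1.20644029031387
(array([-0.    ,  0.0001,  0.0001]), array([0.0396, 0.0024, 0.1049]))
```

Call:
{"fn": "jog_arm", "kwargs": {"series": [[255,0.0005,0,0.0001,0,0,0],[255,0.001,0,0.0001,0,0,0],[255,0.001,0,0.0001,0,0,0]]}}

```text
time_s: 14.7
tcp_pos: [571.3, -142.7, 83.5]
tcp_rot: [1.036, 1.311, -1.039]
wrist_force: [-1.3, -0.9, -3.4]
gripper_width: 29.9
```

```bash
python3 st.py
```

```text
[ 571.2953 -142.7469   83.5378] 13.225207372752571 [-1.2797 -0.8913 -3.3662] 29.89717669455317 [-0.0066 -0.1354 -0.017 ] 14.7
F bracket x,y -1.4492987764024412 -0.5757994098775541
(array([-0.    ,  0.0002,  0.    ]), array([ 0.0352, -0.0079,  0.1203]))
```

Call:
{"fn": "jog_arm", "kwargs": {"series": [[255,0.0005,0,0,0,0,0],[255,0.001,0,0,0,0,0],[255,0.001,0,0,0,0,0]]}}

```text
time_s: 15.0
tcp_pos: [571.0, -142.7, 82.0]
tcp_rot: [1.036, 1.312, -1.039]
wrist_force: [0.9, -1.4, -5.7]
gripper_width: 29.6
```

```bash
python3 st.py
```

```text
[ 571.0115 -142.7332   82.0129] 13.225628301031639 [ 0.9221 -1.3843 -5.6848] 29.578297479815348 [-0.0462 -0.2823 -0.005 ] 15.0
F bracket x,y 0.5819307568109608 -1.5581654587001972
(array([-0.    ,  0.0005,  0.0001]), array([ 0.0356, -0.0299,  0.1563]))
```

Call:
{"fn": "jog_arm", "kwargs": {"series": [[255,0.0005,0.0003,0,0,0,0.1],[255,0.0008,0.0003,0,0,0,0.1],[255,0.0008,0.0003,0,0,0,0.1]]}}

```text
time_s: 15.3
tcp_pos: [571.1, -142.7, 81.3]
tcp_rot: [1.037, 1.311, -1.038]
wrist_force: [-0.3, 0.6, -2.4]
gripper_width: 30.0
```

```bash
python3 st.py
```

```text
[ 571.0843 -142.6536   81.2601] 13.226298823744546 [-0.3429  0.6391 -2.407 ] 30.012482829348713 [ 0.0244 -0.1574  0.0442] 15.3
F bracket x,y -0.18803549827864105 0.7004556396594529
(array([-0.    ,  0.0004,  0.0001]), array([ 0.0363, -0.0332,  0.077 ]))
```

Call:
{"fn": "jog_arm", "kwargs": {"series": [[255,0.0005,0,0,0,0,0.1],[255,0.0008,0,0,0,0,0.1],[255,0.0008,0,0,0,0,0.1]]}}

```text
time_s: 15.6
tcp_pos: [571.1, -142.7, 81.2]
tcp_rot: [1.038, 1.309, -1.037]
wrist_force: [-2.7, 1.1, 4.3]
gripper_width: 30.1
```

```bash
python3 st.py
```

```text
[ 571.0872 -142.6692   81.1926] 13.222859368810457 [-2.6836  1.07    4.3205] 30.097628534721295 [0.0843 0.4227 0.0117] 15.6
F bracket x,y -2.368658612434768 1.6540913492337912
(array([0.    , 0.0004, 0.0001]), array([ 0.0329, -0.0123, -0.0281]))
```

Hard stop at TCP z 81.2 mm, about 8.8 N net. That matches the grip offset from the picture (underside 11.2 mm below the TCP), so the carrier is on the floor. Now release.

Call:
{"fn": "jog_arm", "kwargs": {"series": [[255,-0.0003,0,0,0,0,0],[0,-0.0003,0,0,0,0,0],[0,-0.0003,0,0,0,0,0],[0,-0.0003,0,0,0,0,0],[0,-0.0003,0,0,0,0,0],[0,-0.0003,0,0,0,0,0],[0,-0.0003,0,0,0,0,0],[0,-0.0003,0,0,0,0,0]]}}

```text
time_s: 16.4
tcp_pos: [571.1, -142.7, 81.5]
tcp_rot: [1.038, 1.309, -1.037]
wrist_force: [0.3, -0.3, 0.7]
gripper_width: 81.5
```

Call:
{"fn": "jog_arm", "kwargs": {"series": [[0,-0.01,0,0,0,0,0],[0,-0.03,0,0,0,0,0],[0,-0.06,0,0,0,0,0],[0,-0.1,0,0,0,0,0],[0,-0.1,0,0,0,0,0],[0,-0.1,0,0.04,0,0,0],[0,-0.1,0,0.04,0,0,0],[0,-0.1,0,0.04,0,0,0]]}}

```text
time_s: 17.2
tcp_pos: [579.6, -183.0, 181.1]
tcp_rot: [1.04, 1.309, -1.04]
wrist_force: [-0.1, 0.9, -0.6]
gripper_width: 93.1
```

```bash
python3 st.py; python3 - <<'E'
from h import *
import pickle
o=r.get_obs();im=r.get_image('wrist');save(im,'w6.png');pickle.dump((o,im),open('w6.pkl','wb'))
p=im['pixels'][:,:,::-1]
cv2.imwrite('pics/w6a.png',cv2.resize(p[50:290,230:400],None,fx=3,fy=2.5,interpolation=cv2.INTER_CUBIC))
s=r.get_image('side');q=s['pixels'][:,:,::-1];save(s,'s6.png')
cv2.imwrite('pics/s6a.png',cv2.resize(q[180:285,275:400],None,fx=5,fy=5,interpolation=cv2.INTER_CUBIC))
E
```

```text
[ 579.6235 -182.9964  181.0627] 13.054642639605166 [-0.0692  0.8818 -0.6034] 93.0690094322162 [ 0.0088 -0.1498 -0.0548] 17.2
F bracket x,y 0.1338617088879095 0.8743051675772587
(array([ 0.    ,  0.0012, -0.0411]), array([-0.1354, -0.0107,  0.0261]))
```

View pics/w6a.png

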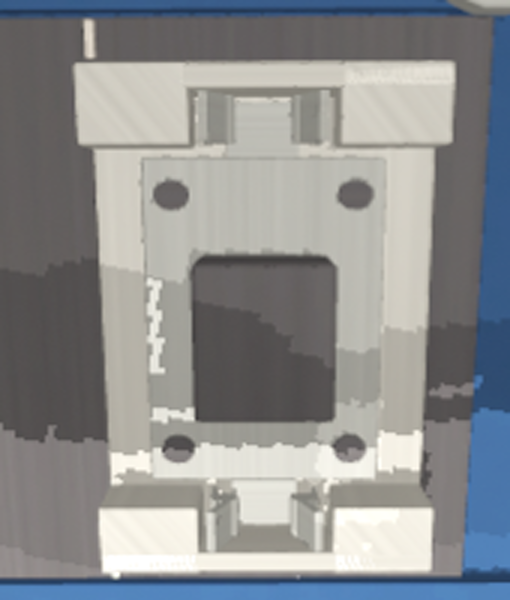

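View pics/s6a.png

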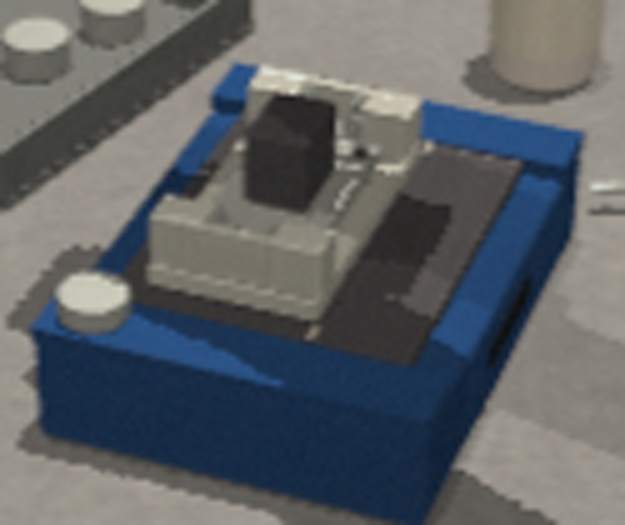

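The ears are under the bulges at both ends and the plate looks level. One numeric check of the plate's height and pose before handing in.

```bash
python3 - <<'E'
import pickle
from h import *
np.set_printoptions(precision=2,suppress=True)
o,im=pickle.load(open('w6.pkl','rb'))
px=[((v+.5)/2.5-.5+50,(u+.5)/3-.5+230) for u,v in [(142,158),(385,157),(377,478),(152,478)]]
for z in (78,80,82):
    P=np.array([atz(im,q,z,o) for q in px])
    print(z,P.mean(0),[np.linalg.norm(P[i]-P[(i+1)%4]) for i in range(4)])
d=P[0]+P[3]-P[1]-P[2];d=-d;print(np.degrees(np.arctan2(d[1],d[0])))
t=r.get_image('top')
for n in ['disc_a_center','ring','driver','bottle','bare_block']:
    print(n,[(x['location'],x['confidence']) for x in r.search_frame(n,t)[:3]])
E
```

```text
78 [ 570.93 -142.27   78.  ] [np.float64(55.25119844310286), np.float64(91.56187319287051), np.float64(56.14364466763426), np.float64(91.29808907161666)]
80 [ 570.86 -142.01   80.  ] [np.float64(54.841178912861295), np.float64(90.88239189124317), np.float64(55.72700228771577), np.float64(90.62056531379892)]
82 [ 570.79 -141.74   82.  ] [np.float64(54.43115938261952), np.float64(90.20291058961594), np.float64(55.31035990779749), np.float64(89.94304155598115)]
13.164658634870166
disc_a_center [([291.3, 169.4], 0.54)]
ring [([167.5, 180.1], 0.71)]
driver []
bottle [([226.0, 513.0], 0.79)]
bare_block [([156.9, 258.6], 0.91)]
```

The measured size fits best at z = 78 mm, which is where the plate's top should be when home. Yaw is 13.2°, in line with the bracket. Handing in.

```bash
python3 -c "
from h import *
print(r.hand_in())"
```

```text
the job is handed in; nothing more can be done
None
```

I picked up the steel carrier from the mat, fitted it in the bracket until it stopped on the floor, let go, backed off and handed the job in. This took about 17 s of the 72 s. No verdict is reported.

**Insertion:** I lined the ears up with the slots from wrist-camera fits, then pressed down in steps of about 1 mm. Partway down, before the ears had passed the bulges, the tool drifted about 0.9 mm towards +x. The side force there was about 2 N, so I eased it back to centre before going on. The highest net push I read was about 10 N (readings at the end of each step), well under the 40 N limit.

**Final checks:**
- **Seating:** the tool stopped hard at a height that matches the carrier's underside being on the floor. The last wrist picture shows both ears in their slots under the clips.
- **Pose:** the plate's size in that picture fits best with its top at 78 mm, as it should be when home. It is turned 13.2°, the same as the bracket, and its middle is within about 0.6 mm of the bracket's. That picture is only good to a millimetre or two in height, so the hard stop is the stronger evidence.
- **Bystanders:** disc A, the ring, the bottle and the bare block were found within a few pixels of where they started (up to 8 for the bottle, the network's scatter). Disc C still sits on the stand's corner in the side view. The network did not find the screwdriver in the last top view and I did not check disc B again; the arm did not touch either.

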